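# Reset the length stop and push the puck home

### The job

Set the bench fixture to its full length: press the black release paddle of the sliding stop down and, keeping it pressed, push the stop all the way back along its bar to the end stop, then let the paddle spring up. After that push the resin puck along the lane until it rests against the face of the stop. Only press and push with the fingers: do not lift or tip the puck, and leave the vial, rubber post, tape roll and beaker where they stand.

Things in the scene. Friction and masses are not known exactly. Their poses are not given: they have to be found in the camera images.
- fixture: Fixed bench fixture. Origin on the worktop, z up; its +x (away from the robot, to the right) is the way the stop opens. In its frame, mm: bed top z 12, x -105 to 140, y -61 to 33. Lane along x between two low rails, |y| < 24.5, rails 6 wide, top z 20. Toothed bar along x at y -52 to -38, top z 35; bar holder x -101 to -87 and end stop x 124 to 138, both y -58 to -32, top z 44.
- stop (a joint): Sliding stop across the lane. m: 0 = nearest, grows along the fixture's +x, 0.060 = fully back at the end stop; starts at 0 to 0.028. Paddle up: a ratchet tooth locks it (it may give up to 6 mm until the tooth catches). Paddle down: it slides at about 2 N plus 6 N per m/s.
- stop_face (a point): Middle of the stop's rubber face (44 wide, looks to fixture -x), at fixture x 0 plus the joint value, y 0, z 26 mm. Behind it the grey carriage, 62 mm long in x, y -59 to 25, top z 45 mm.
- release (a joint): Black release paddle on the carriage. m: 0 up, 0.010 fully down (hard stop). Spring about 5 N at 0, 9 N at 0.010. Rests at 0 to 0.0025 (tooth on a crest). The ratchet is free from about 0.003; pressed counts from 0.004; aim at 0.006 to 0.008. If let up it locks again; it springs up when let go.
- release_top (a point): Centre of the paddle's top face (44 mm along fixture x, 34 along y), 58 mm above the worktop when up, at fixture x 27 mm plus the stop's value, y 0; moves with stop and paddle.
- thumb_stop (a point): On the face (38 mm wide) of the upright grey rib on the carriage at the paddle's far (+x) end; the face looks to fixture -x, 23.5 mm beyond the paddle's centre; rib top z 71 mm. A fingertip standing on the pressed paddle pushes this rib, and so the stop, along +x.
- puck_center (a point): Centre of the loose pink resin puck, rounded block 45 x 63 x 22 mm (its x, y, z), 0.05 to 0.1 kg. It lies on the bed in the lane, its 63 mm along the lane, centre at fixture x -46 to -34, y 0, z 23 mm, in front of the stop. Against the stop its centre is 31.5 mm from the stop's face. Some 30 mm of free bed lie behind it.
- vial: Capped glass vial, 22 mm wide, 58 tall, standing loose beside the fixture's lane. Origin under its centre. Leave alone.
- post: Black rubber post, 26 mm wide, 37 tall, standing loose on the fixture's bar side. Origin under its centre. Leave alone.
- tape: Tape roll lying flat, 104 mm wide, 25 tall, loose. Origin under its centre. Leave alone.
- beaker: Clear beaker, 74 mm wide, 92 tall, loose. Origin under its centre. Leave alone.
There are look-alikes about, which are no part of the job. There is more than one size of the part that bears puck_center; the job needs the middle-sized.

How it is judged:
By the outcome, as a careful person would: the job done as asked, in the order asked, and still so for the second after the job is handed in, with the robot touching nothing.
It also fails if it takes over 45 s, if anything falls off the work surface, if the arm or the gripper's body presses on something with over 40 N, if the wrist force passes 120 N, or if a joint passes its speed limit or range.

### The arm

A 6-joint arm with a two-finger parallel gripper is mounted at the origin on the work surface; the furniture and walls round the work are solid. World frame = base frame: x ahead of the robot, y to its left, z up, the work surface at z = 0. Lengths are in mm, angles in rad, forces in N, time in s.
With the tool pointing down it reaches from about 350 to 875 mm from the base axis. Payload 4.2 kg.
Tool frame: the origin (TCP) lies at the very end of the fingers, on their centre line; the grasp point (between the pads) lies 19 mm behind it; z points along the fingers, y is the line along which they close (so a half turn about z gives the same grasp; the last joint's range is limited). The gripper opens to 85 mm and grips with 20 to 120 N. Pads are 22 mm wide; open, the fingers measure 114 mm over their backs; the gripper's body (76 mm by 85 mm) begins 54 mm behind the grasp point. The pads swing forward as they close: fully open they stand 13 mm farther back than shut.
Start: joints at [1.421, 0.385, 0.008, 0, -1.194, -0.259], TCP at [248.409, 573.491, 231.312] pointing down, gripper open.
Joint ranges: [-3.14, 3.14], [-1.21, 2.06], [-1.07, 1.41], [-3.16, 2.05], [-2.99, -0.16], [-3.1, 3.1]. Speed limits (rad/s): [2.79, 2.79, 3.14, 3.14, 3.14, 3.14].

### API

Orientations are given as a unit quaternion [x, y, z, w].
In Python, from bench import read_state, get_image, camera_model, job_done gives the robot as it stands.
- The arm moves only by the shell command python3 -m handwheel 'ROWS'. ROWS is JSON, a list of rows, each a list of 7 numbers: the shift along the tool's x, y, z in m, then the turn, a rotation vector about the tool's x, y, z in rad, then the gripper's target within -1 to 1 (fully open at 1, half-way at 0, shut at -1). In form: [[dx, dy, dz, wx, wy, wz, jaw], ...]. A call has 1 to 10 rows; each row is the pose to reach, as a shift and turn from the pose commanded when the call began, along the tool's axes at that moment; what a row does not reach only later rows make up. A row lasts 1/8 s, in which the tool goes at most 62.5 mm and 10.7 degrees, less where a joint would pass 70% of its speed; a pose out of reach is approached as far as the arm can. A call with a gripper value outside its range is refused whole. The fingers move at their own pace and stop on an object; the grip force is fixed at half the most. Time passes only in rows, so rows that repeat a pose let the fingers close. It gives the time, the measured TCP pose, the force, the opening and the grip force at its end, in the units of the state.
- read_state(): the state, without advancing time (a new reading comes with each control period).
- get_image(name): name is "side" or "top" or "wrist"; returns (picture, depth): 420x560x3 uint8, blue, green, red; 420x560 float32, mm along the optical axis (not along the pixel's ray), 0 where there is no reading.
- camera_model(name): a dict with "K" (3x3 intrinsics, pixels), "rvec" (rotation vector, rad) and "tvec" (3), from world to camera coordinates, as OpenCV has them; the wrist camera has in their place "hand_eye" (4x4, takes a point from camera to tool coordinates, whose origin is the TCP and whose axes are the flange's). Camera axes: x right, y down, z forward; pixel columns grow to the right and rows downward; lengths in mm; the calibration is good to about 2 mm. A picture is of the moment at which its call begins: read the wrist's pose just before it. camera_model takes no time and is no camera call.
- job_done(): hands the job in; it is judged then, once.
The state is a dict: "clock": time; "joints": joint angles; "joint_vel": joint speeds; "joint_efforts": joint torques, N m; "position": TCP position; "ee_rot": TCP orientation; "contact_force": force on the tool from outside, world axes, zero at the start; "wrist_torque": the same for the moment, N m; "gripper_width": finger opening in mm; "grasp_force": force on a finger pad.
Only numpy, scipy, OpenCV 4.12 (cv2) and the standard library are available. Lean on these libraries where they do the work, as an engineer would, in place of code of your own. Each camera call takes 0.05 s, during which the arm holds its last target. There are 200 camera calls.

## Working session

There is one attempt and no reset: what is moved stays moved. The work goes in short steps, Python scripts to look and compute and a shell command to move; the robot and the scene stay as the last step left them, time stands still between calls to the robot, and variables do not carry over. Pictures are saved under pics/ and viewed, at most 10 in all, crops included, and the job is handed in when it is done.

```bash
mkdir -p pics
cat > h.py <<'E'
import numpy as np,cv2,json
from bench import *
def snap(n,fn):
    s=read_state();im,d=get_image(n);cv2.imwrite(f'pics/{fn}.png',im);np.savez(f'pics/{fn}.npz',d=d,im=im,p=s['position'],q=s['ee_rot']);return s,im,d
def world(n,fn,uv=None):
    z=np.load(f'pics/{fn}.npz');d=z['d'];m=camera_model(n);K=np.array(m['K'])
    v,u=np.mgrid[:d.shape[0],:d.shape[1]]
    P=np.stack([(u-K[0,2])/K[0,0]*d,(v-K[1,2])/K[1,1]*d,d],-1)
    if 'hand_eye' in m:
        from scipy.spatial.transform import Rotation as R
        H=np.array(m['hand_eye']);P=P@H[:3,:3].T+H[:3,3];P=P@R.from_quat(z['q']).as_matrix().T+z['p']
    else:
        R=cv2.Rodrigues(np.array(m['rvec']))[0];P=(P-np.array(m['tvec']).ravel())@R
    return P
E
python3 - <<'E'
from h import *
s,_,_=snap('top','top0');snap('side','side0');print(s)
E
```

```text
{'clock': 0.0, 'joints': array([ 1.42059305e+00,  3.85580301e-01,  6.63402712e-03, -5.03909063e-04,
       -1.19399105e+00, -2.58573390e-01]), 'joint_vel': array([ 8.71664860e-04, -4.76563101e-05, -7.13794769e-04, -1.84511928e-04,
        7.53590460e-04, -5.08358854e-04]), 'joint_efforts': array([-3.10170662e-04, -3.92297244e+01,  1.88399220e+01,  4.18604851e+00,
       -4.63473931e-03,  7.07618412e-06]), 'position': array([248.19478146, 572.97705186, 230.20972553]), 'ee_rot': array([ 9.79165856e-01, -2.03059166e-01, -1.75858856e-04,  1.08161136e-03]), 'contact_force': array([-0.02584941,  0.11413912,  0.66355124]), 'wrist_torque': array([-0.0361429 ,  0.02578479, -0.00226299]), 'grasp_force': 0.0, 'gripper_width': 85.33749541469962}
```

View pics/top0.png

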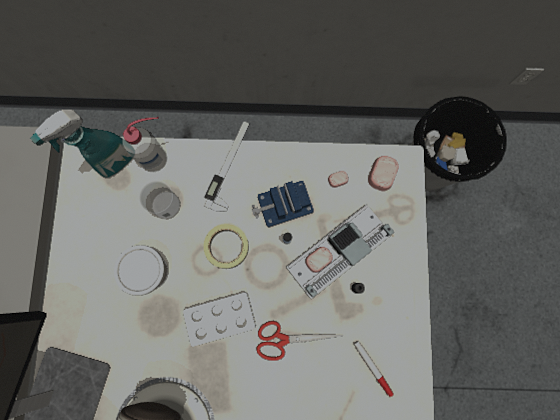

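View pics/side0.png

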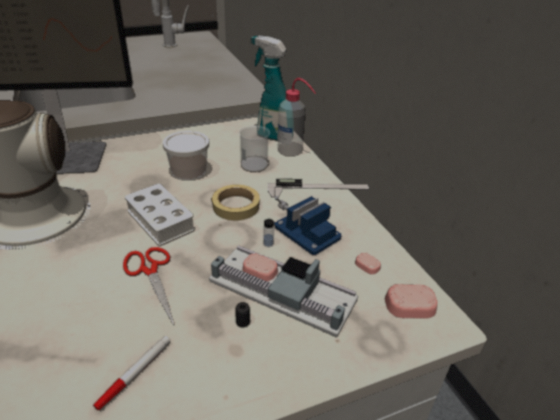

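Top view: the fixture is at about (340,250), with the paddle at (345,237) and the bar on the lower right. The puck candidates are the lane puck (318,259), which is the middle size, the small one (338,178) and the large one (384,172). I choose the lane puck. The black paddle could be confused with the post (358,288), the vial cap (287,238) or the blue vise (285,203). I choose the paddle on the grey carriage.

Run:
```python
from h import *
P=world('top','top0');z=np.load('pics/top0.npz');im=z['im'];d=z['d']
for n,(u,v) in dict(paddle=(345,237),puck=(318,259),vial=(287,238),post=(358,287),tape=(227,227),small=(338,178),big=(384,172)).items(): print(n,P[v,u].round(1),im[v,u])
m=(P[...,2]>6)&(P[...,2]<85)&(d>0);m=m.astype(np.uint8)
n,l,st,c=cv2.connectedComponentsWithStats(m,connectivity=4)
k=l[259,318];pts=P[l==k];print(st[k])
r=cv2.minAreaRect(pts[:,:2].astype(np.float32));print(r)
low=pts[np.abs(pts[:,2]-12)<4];print(cv2.minAreaRect(low[:,:2].astype(np.float32)))
cv2.imwrite('pics/crop0.png',cv2.resize(im[160:310,260:430],None,fx=4,fy=4,interpolation=2)[:600,:680])
```

```text
paddle [ 426.3 -384.    54.4] [30 30 29]
puck [ 377.6 -326.6   30.7] [152 161 159]
vial [ 420.2 -254.4   56.4] [39 41 40]
post [ 317.6 -420.2   14.9] [38 40 39]
tape [ 446.3 -116.    24. ] [120 161 161]
small [ 573.3 -374.3   16.8] [139 150 159]
big [ 588.9 -482.5   25.3] [142 151 159]
[ 287  204  107   95 4229]
((400.98468017578125, -378.0377502441406), (94.00286102294922, 244.89659118652344), 39.23188400268555)
((401.0238952636719, -378.1260986328125), (93.7027587890625, 244.81405639648438), 39.32188415527344)
```

View pics/crop0.png

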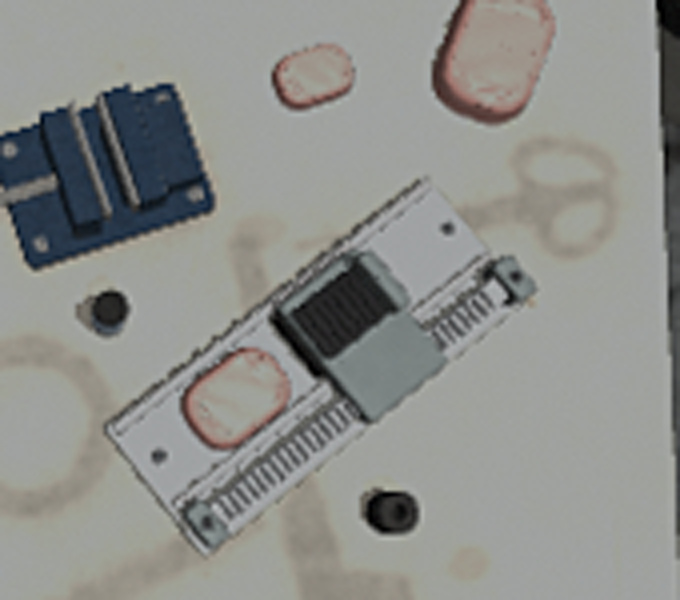

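The crop confirms it: the middle-sized puck lies in the lane at (235,398), the black ribbed paddle is at (345,308) and the grey rib is at its upper-right end.

Run:
```python
from h import *
P=world('top','top0');d=np.load('pics/top0.npz')['d']
for u,v in [(5,330),(25,330),(40,320),(15,350),(20,400),(60,120),(100,150),(140,145),(160,200),(140,270),(165,395),(150,412)]: print((u,v),P[v,u].round(0))
m=(P[...,2]>100)&(d>0);Q=P[m]
for y in range(-100,600,100):
    s=Q[(Q[:,1]>y)&(Q[:,1]<y+100)]
    if len(s): print(y,len(s),s.min(0).round(),s.max(0).round())
# fixture frame
a=np.deg2rad(-50.7);fx=np.array([np.cos(a),np.sin(a)]);fy=np.array([-fx[1],fx[0]]);O=np.array([401.,-378.1])-17.5*fx+14*fy
print(O);F=P.copy();F[...,0]=(P[...,:2]-O)@fx;F[...,1]=(P[...,:2]-O)@fy
b=(np.abs(F[...,1]-0)<70)&(F[...,0]>-110)&(F[...,0]<145)
for nm,lo,hi,y0,y1 in [('carr',41,49,-59,-20),('pad',51,63,-30,30),('rib',65,75,-30,30),('puck',29,37,-30,25),('ends',41,48,-59,-32)]:
    s=F[b&(F[...,2]>lo)&(F[...,2]<hi)&(F[...,1]>y0)&(F[...,1]<y1)];print(nm,len(s),np.percentile(s,[2,50,98],axis=0).round(1).tolist() if len(s) else '')
```

```text
(5, 330) [231. 196. 284.]
(25, 330) [226. 197. 228.]
(40, 320) [240. 195. 189.]
(15, 350) [194. 204. 236.]
(20, 400) [ 81. 262. 102.]
(60, 120) [597. 167. 258.]
(100, 150) [589. 150. 125.]
(140, 145) [598.  61. 138.]
(160, 200) [510.  50.   3.]
(140, 270) [340.  57.  81.]
(165, 395) [76.  1. 15.]
(150, 412) [ 89. -17. 189.]
-100 562 [ 69. -64. 118.] [ 93.  -0. 206.]
0 1270 [ 73.   0. 100.] [645.  99. 208.]
100 3288 [209. 100. 100.] [640. 200. 309.]
200 2184 [ 49. 200. 100.] [584. 271. 290.]
[ 400.74959767 -355.69046411]
carr 528 [[-97.7, -57.7, 41.2], [41.3, -41.0, 43.6], [134.3, -21.1, 47.1]]
pad 313 [[15.3, -16.1, 51.5], [37.4, 0.1, 54.9], [60.1, 16.2, 59.6]]
rib 75 [[59.8, -17.9, 65.7], [64.0, -0.6, 69.2], [69.0, 16.9, 72.0]]
puck 368 [[-59.6, -19.4, 29.2], [-31.7, -1.0, 31.2], [12.4, 17.7, 35.7]]
ends 401 [[-98.3, -57.8, 41.2], [41.2, -44.8, 43.5], [134.9, -32.6, 46.8]]
```

```bash
python3 -m handwheel '[[0,0,-0.06,0,0,0,-1],[0,0,-0.12,0,0,0,-1],[0.19,0.055,-0.19,0,0,0,-1],[0.19,0.055,-0.19,0,0,0,-1],[0.19,0.055,-0.19,0,0,0,-1],[0.19,0.055,-0.19,0,0,0,-1],[0.36,0.25,-0.19,0,0,0,-1],[0.36,0.25,-0.19,0,0,0,-1],[0.36,0.25,-0.19,0,0,0,-1],[0.36,0.25,-0.19,0,0,0,-1]]'
```

```text
clock: 1.35
position: [476.6, 207.8, 420.7]
ee_rot: [0.979, -0.202, -0.001, 0.0]
contact_force: [0.9, -0.4, 0.1]
gripper_width: 0.3
grasp_force: 0.0
```

```bash
python3 -m handwheel '[[0.165,0.55,0.19,0,0,0.476,-1],[0.165,0.55,0.19,0,0,0.476,-1],[0.165,0.55,0.19,0,0,0.476,-1],[0.165,0.55,0.19,0,0,0.476,-1],[0.165,0.55,0.19,0,0,0.476,-1],[0.165,0.55,0.19,0,0,0.476,-1],[0.165,0.55,0.19,0,0,0.476,-1],[0.165,0.55,0.19,0,0,0.476,-1],[0.165,0.55,0.19,0,0,0.476,-1],[0.165,0.55,0.19,0,0,0.476,-1]]'
python3 - <<'E'
from h import *
s,_,_=snap('wrist','w1');print(s['position'],s['ee_rot'],s['joints'].round(2),s['contact_force'])
E
```

```text
clock: 2.6
position: [408.5, -362.5, 229.3]
ee_rot: [0.903, -0.429, -0.001, -0.0]
contact_force: [0.8, 0.9, 0.2]
gripper_width: 0.2
grasp_force: 0.0
[ 408.54991551 -362.51901469  229.26155887] [ 9.03441402e-01 -4.28709164e-01 -1.42269048e-03 -2.47615030e-04] [-0.43  0.25 -0.19 -0.   -1.13  1.11] [0.8476215  0.87105994 0.23239749]
```

View pics/w1.png

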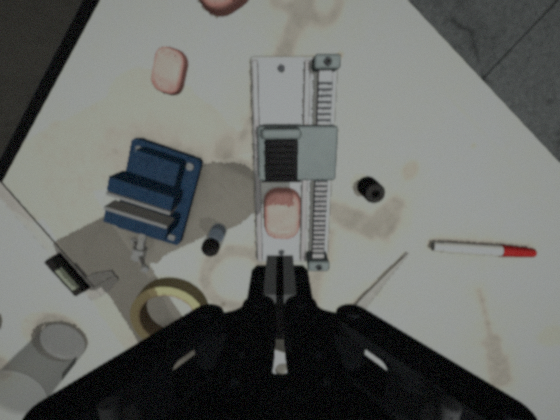

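The wrist view shows the fixture from (250,55) to (340,270), upright in the picture. The paddle is at (282,160), the puck at (282,213), the rib at (282,132), the vial at (213,240) and the post at (370,189).

```bash
cat > fit.py <<'E'
from h import *
import sys
def run(n,fn,seed):
    P=world(n,fn);d=np.load(f'pics/{fn}.npz')['d']
    near=np.hypot(P[...,0]-401,P[...,1]+378)<150
    m=((P[...,2]>6)&(P[...,2]<85)&(d>0)&near).astype(np.uint8)
    nn,l,st,c=cv2.connectedComponentsWithStats(m,connectivity=4);pts=P[l==l[seed[1],seed[0]]]
    r=cv2.minAreaRect(pts[:,:2].astype(np.float32));print(r)
    a=np.deg2rad(r[2]-90 if r[1][0]<r[1][1] else r[2]);fx=np.array([np.cos(a),np.sin(a)]);fy=np.array([-fx[1],fx[0]]);O=np.array(r[0])-17.5*fx+14*fy
    print('yaw',np.rad2deg(a),'O',O);F=pts.copy();F[:,0]=(pts[:,:2]-O)@fx;F[:,1]=(pts[:,:2]-O)@fy
    for nm,lo,hi,x0,x1,y0,y1 in [('carr',41,49,-20,110,-59,-22),('pad',50,63,-20,120,-30,30),('rib',66,75,-20,130,-30,30),('puck',30,38,-90,20,-30,30)]:
        s=F[(F[:,2]>lo)&(F[:,2]<hi)&(F[:,1]>y0)&(F[:,1]<y1)&(F[:,0]>x0)&(F[:,0]<x1)];print(nm,len(s),np.percentile(s,[2,50,98],axis=0).round(1).tolist() if len(s) else '')
    return F
E
python3 - <<'E'
from fit import *
F=run('wrist','w1',(282,213))
s=read_state();print(s['clock'],s['position'],s['ee_rot'])
print(np.percentile(F[(abs(F[:,1])<20)&(F[:,0]>85)&(F[:,0]<130)][:,2],[10,50,90]))
E
```

```text
((400.8229064941406, -378.1669921875), (94.16087341308594, 243.5606689453125), 39.397865295410156)
yaw -50.60213470458985 O [ 400.53422745 -355.7579167 ]
carr 1874 [[14.5, -57.7, 42.3], [43.0, -40.2, 44.4], [69.6, -22.7, 45.9]]
pad 1410 [[15.6, -16.1, 53.6], [37.7, 0.3, 55.3], [69.8, 16.6, 57.8]]
rib 418 [[60.2, -17.5, 67.3], [65.2, 0.4, 69.8], [69.6, 17.6, 71.4]]
puck 1219 [[-58.6, -18.5, 30.1], [-32.5, -1.0, 31.4], [9.7, 16.8, 36.6]]
2.65 [ 407.71961675 -364.96821773  227.15853067] [ 9.02917728e-01 -4.29803528e-01 -2.91066790e-03  1.80922334e-04]
[10.36834676 11.36602211 12.39986737]
```

```bash
cat > fr.py <<'E'
from h import *
def fr():
    s=read_state();a=np.deg2rad(-50.6);fx=np.array([np.cos(a),np.sin(a)]);fy=np.array([-fx[1],fx[0]]);O=np.array([400.6,-355.7])
    p=s['position'];q=s['ee_rot'];f=s['contact_force']
    print('t',s['clock'],'fix',((p[:2]-O)@fx).round(1),((p[:2]-O)@fy).round(1),p[2].round(1),'yaw',np.rad2deg(2*np.arctan2(q[1],q[0])).round(1),'q',q.round(4),'F',(f[:2]@fx).round(1),(f[:2]@fy).round(1),f[2].round(1))
if __name__=='__main__':fr()
E
python3 -m handwheel '[[0.02,0,0.06,0,0,0,-1],[0.02,0,0.11,0,0,0,-1],[0.02,0,0.13,0,0,0,-1],[0.02,0,0.13,0,0,0,-1],[0.02,0,0.13,0,0,0,-1]]'; python3 fr.py
```

```text
clock: 3.28
position: [423.1, -376.6, 102.2]
ee_rot: [0.904, -0.428, 0.001, 0.0]
contact_force: [0.3, 0.1, 0.6]
gripper_width: 0.1
grasp_force: 0.0
t 3.275 fix 30.4 4.1 102.2 yaw -50.6 q [ 9.039e-01 -4.278e-01  8.000e-04  1.000e-04] F 0.1 0.2 0.6
```

```bash
python3 -m handwheel '[[0.011,0.004,0.03,0,0,0,-1],[0.011,0.004,0.04,0,0,0,-1],[0.011,0.004,0.04,0,0,0,-1]]'; python3 fr.py
```

```text
clock: 3.65
position: [425.9, -387.3, 61.6]
ee_rot: [0.904, -0.428, -0.0, 0.0]
contact_force: [-0.1, 0.6, 0.6]
gripper_width: 0.0
grasp_force: 0.0
t 3.65 fix 40.5 -0.5 61.6 yaw -50.7 q [ 9.037e-01 -4.281e-01 -2.000e-04  0.000e+00] F -0.5 0.3 0.6
```

Press slowly now.

```bash
python3 -m handwheel '[[0,0,0.004,0,0,0,-1],[0,0,0.007,0,0,0,-1],[0,0,0.007,0,0,0,-1]]'; python3 fr.py;  python3 -m handwheel '[[0,0,0.002,0,0,0,-1],[0,0,0.004,0,0,0,-1],[0,0,0.004,0,0,0,-1]]'; python3 fr.py
```

```text
clock: 4.03
position: [426.6, -387.7, 55.5]
ee_rot: [0.904, -0.428, 0.001, 0.0]
contact_force: [-0.3, 1.6, 6.0]
gripper_width: -0.1
grasp_force: 2.8
t 4.025 fix 41.2 -0.2 55.5 yaw -50.7 q [ 9.039e-01 -4.278e-01  8.000e-04  2.000e-04] F -1.4 0.8 6.0
clock: 4.4
position: [426.9, -387.9, 51.9]
ee_rot: [0.904, -0.428, 0.001, 0.0]
contact_force: [-0.8, 1.5, 6.3]
gripper_width: -0.2
grasp_force: 3.5
t 4.4 fix 41.6 -0.2 51.9 yaw -50.6 q [ 9.039e-01 -4.277e-01  1.200e-03  3.000e-04] F -1.7 0.3 6.3
```

```bash
python3 -m handwheel '[[0,0,0.001,0,0,0,-1],[0,0,0.001,0,0,0,-1]]'; python3 fr.py;  python3 -m handwheel '[[0,0,0,0,0,0,-1]]'; python3 fr.py; python3 -m handwheel '[[0,0,0,0,0,0,-1]]'; python3 fr.py
```

```text
clock: 4.65
position: [427.0, -388.1, 51.2]
ee_rot: [0.904, -0.428, 0.001, 0.0]
contact_force: [-0.6, 1.6, 6.6]
gripper_width: 0.0
grasp_force: 3.7
t 4.65 fix 41.8 -0.2 51.2 yaw -50.6 q [ 9.039e-01 -4.277e-01  1.400e-03  4.000e-04] F -1.6 0.5 6.6
clock: 4.78
position: [427.0, -388.1, 51.2]
ee_rot: [0.904, -0.428, 0.001, 0.0]
contact_force: [-0.5, 0.6, 7.5]
gripper_width: -0.3
grasp_force: 3.7
t 4.775 fix 41.8 -0.1 51.2 yaw -50.6 q [ 9.039e-01 -4.277e-01  1.400e-03  3.000e-04] F -0.7 -0.0 7.5
clock: 4.9
position: [427.0, -388.0, 51.2]
ee_rot: [0.904, -0.428, 0.001, 0.0]
contact_force: [-0.4, 1.8, 7.2]
gripper_width: 0.2
grasp_force: 3.7
t 4.9 fix 41.7 -0.1 51.2 yaw -50.6 q [ 9.039e-01 -4.277e-01  1.400e-03  3.000e-04] F -1.7 0.9 7.2
```

```bash
python3 -m handwheel '[[0.003,0,0.001,0,0,0,-1],[0.006,0,0.001,0,0,0,-1],[0.010,0,0.001,0,0,0,-1],[0.014,0,0.001,0,0,0,-1],[0.018,0,0.001,0,0,0,-1],[0.022,0,0.001,0,0,0,-1],[0.022,0,0.001,0,0,0,-1]]'; python3 fr.py
```

```text
clock: 5.78
position: [441.4, -405.6, 50.5]
ee_rot: [0.904, -0.428, 0.002, 0.001]
contact_force: [-1.1, 0.3, 8.1]
gripper_width: 0.0
grasp_force: 3.8
t 5.775 fix 64.5 -0.1 50.5 yaw -50.6 q [ 9.039e-01 -4.277e-01  2.000e-03  6.000e-04] F -1.0 -0.7 8.1
```

```bash
python3 -m handwheel '[[0.004,0,0,0,0,0,-1],[0.008,0,0,0,0,0,-1],[0.012,0,0,0,0,0,-1],[0.016,0,0,0,0,0,-1],[0.020,0,0,0,0,0,-1],[0.024,0,0,0,0,0,-1],[0.028,0,0,0,0,0,-1],[0.028,0,0,0,0,0,-1]]'; python3 fr.py;python3 -m handwheel '[[0.002,0,0,0,0,0,-1],[0.004,0,0,0,0,0,-1],[0.006,0,0,0,0,0,-1],[0.008,0,0,0,0,0,-1],[0.008,0,0,0,0,0,-1]]'; python3 fr.py
```

```text
clock: 6.78
position: [458.8, -426.9, 50.5]
ee_rot: [0.904, -0.428, 0.002, 0.0]
contact_force: [-1.0, 2.3, 8.4]
gripper_width: -0.3
grasp_force: 3.8
t 6.775 fix 92.0 -0.2 50.5 yaw -50.6 q [ 9.039e-01 -4.277e-01  1.600e-03  4.000e-04] F -2.4 0.7 8.4
clock: 7.4
position: [461.3, -431.1, 49.3]
ee_rot: [0.904, -0.428, -0.002, -0.0]
contact_force: [-2.6, 5.2, 7.0]
gripper_width: 0.2
grasp_force: 4.0
t 7.4 fix 96.8 -0.9 49.3 yaw -50.7 q [ 9.037e-01 -4.281e-01 -2.000e-03 -4.000e-04] F -5.7 1.3 7.0
```

```bash
python3 -m handwheel '[[0.003,0,-0.001,0,0,0,-1],[0.006,0,-0.001,0,0,0,-1],[0.006,0,-0.001,0,0,0,-1]]'; python3 fr.py
python3 - <<'E'
from h import *
from fit import *
snap('wrist','w2');snap('top','t2')
F=run('top','t2',(318,259))
E
```

```text
clock: 7.78
position: [463.2, -433.7, 50.3]
ee_rot: [0.904, -0.428, -0.005, -0.001]
contact_force: [-6.4, 11.5, 13.0]
gripper_width: -0.2
grasp_force: 8.3
t 7.775 fix 100.0 -1.1 50.3 yaw -50.7 q [ 0.9036 -0.4283 -0.005  -0.0012] F -12.9 2.4 13.0
((392.20086669921875, -367.47747802734375), (93.87728881835938, 217.3553009033203), 39.37433624267578)
yaw -50.62566375732422 O [ 391.92139018 -345.06828588]
carr 224 [[78.2, -57.5, 41.2], [93.7, -40.6, 43.9], [109.5, -22.6, 46.6]]
pad 73 [[79.9, -15.1, 50.1], [96.7, -0.7, 51.4], [107.5, 15.0, 60.6]]
rib 10 [[101.9, -11.0, 66.2], [102.9, 0.3, 71.5], [107.3, 11.3, 74.0]]
puck 249 [[-46.9, -19.2, 30.0], [-21.0, -1.3, 31.3], [4.3, 16.8, 34.1]]
```

View pics/w2.png

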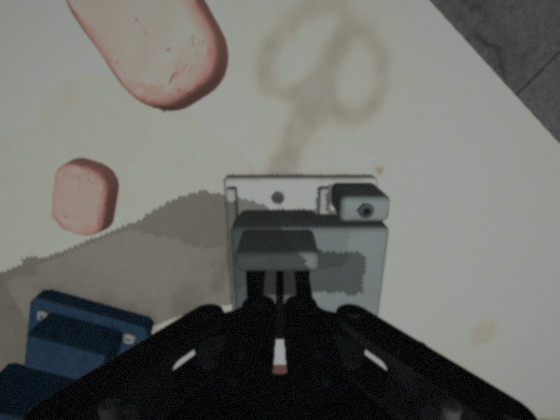

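The carriage, with its far edge at row 215, now meets the end stop at (360,200), and the fingers stand against the rib at (278,255). I'll push a little more to confirm it is on the stop.

```bash
python3 -m handwheel '[[0.002,0,0,0,0,0,-1],[0.004,0,0,0,0,0,-1],[0.004,0,0,0,0,0,-1]]'; python3 fr.py; python3 -m handwheel '[[0.004,0,0,0,0,0,-1],[0.004,0,0,0,0,0,-1],[0.004,0,0,0,0,0,-1]]'; python3 fr.py
```

```text
clock: 8.25
position: [463.1, -433.7, 50.3]
ee_rot: [0.904, -0.428, -0.009, -0.002]
contact_force: [-9.8, 20.3, 20.0]
gripper_width: 0.0
grasp_force: 14.0
t 8.25 fix 100.0 -1.2 50.3 yaw -50.7 q [ 0.9035 -0.4284 -0.009  -0.0024] F -21.9 5.3 20.0
clock: 8.62
position: [463.1, -433.8, 50.3]
ee_rot: [0.903, -0.429, -0.013, -0.004]
contact_force: [-14.0, 29.5, 25.6]
gripper_width: 0.1
grasp_force: 19.4
t 8.625 fix 100.0 -1.3 50.3 yaw -50.8 q [ 0.9034 -0.4286 -0.013  -0.0037] F -31.7 7.9 25.6
```

```bash
python3 -m handwheel '[[-0.004,0,0,0,0,0,-1],[-0.009,0,0,0,0,0,-1],[-0.009,0,-0.005,0,0,0,-1],[-0.009,0,-0.01,0,0,0,-1],[-0.012,0,-0.013,0,0,0,-1],[-0.02,0,-0.02,0,0,0,-1],[-0.022,0,-0.06,0,0,0,-1],[-0.022,0,-0.08,0,0,0,-1],[-0.022,0,-0.08,0,0,0,-1]]'; python3 fr.py
```

```text
clock: 9.75
position: [459.0, -426.9, 131.9]
ee_rot: [0.904, -0.428, 0.003, 0.0]
contact_force: [0.0, 0.1, 0.5]
gripper_width: -0.5
grasp_force: 0.0
t 9.75 fix 92.1 -0.1 131.9 yaw -50.7 q [ 9.038e-01 -4.280e-01  2.900e-03  3.000e-04] F -0.1 0.1 0.5
```

```bash
python3 -m handwheel '[[-0.06,0,0,0,0,0,-1],[-0.12,0,0,0,0,0,-1],[-0.16,0,0.02,0,0,0,-1],[-0.18,0,0.05,0,0,0,-1],[-0.18,0,0.06,0,0,0,-1],[-0.18,0,0.06,0,0,0,-1],[-0.18,0,0.06,0,0,0,-1]]'; python3 fr.py
python3 - <<'E'
from h import *
snap('wrist','w3');s,im,d=snap('top','t3')
a=np.deg2rad(-50.6);fx=np.array([np.cos(a),np.sin(a)]);fy=np.array([-fx[1],fx[0]]);O=np.array([400.6,-355.7])
P=world('wrist','w3');F=P.copy();F[...,0]=(P[...,:2]-O)@fx;F[...,1]=(P[...,:2]-O)@fy
for nm,lo,hi,x0,x1,y0,y1 in [('carr',41,49,30,123,-59,-22),('pad',50,63,30,120,-14,14),('rib',66,75,30,130,-30,30),('puck',30,36,-90,20,-30,30)]:
    q=F[(F[...,2]>lo)&(F[...,2]<hi)&(F[...,1]>y0)&(F[...,1]<y1)&(F[...,0]>x0)&(F[...,0]<x1)];print(nm,len(q),np.percentile(q,[2,50,98],axis=0).round(1).tolist() if len(q) else '')
E
```

```text
clock: 10.62
position: [345.1, -287.8, 69.8]
ee_rot: [0.904, -0.428, 0.001, 0.0]
contact_force: [-0.1, -0.3, -1.2]
gripper_width: 0.1
grasp_force: 0.0
t 10.625 fix -87.7 0.2 69.8 yaw -50.7 q [ 9.037e-01 -4.282e-01  9.000e-04  1.000e-04] F 0.2 -0.2 -1.2
carr 0 
pad 0 
rib 0 
puck 5073 [[-58.7, -17.6, 30.1], [-32.4, -0.3, 31.2], [-8.1, 16.8, 32.7]]
```

View pics/w3.png

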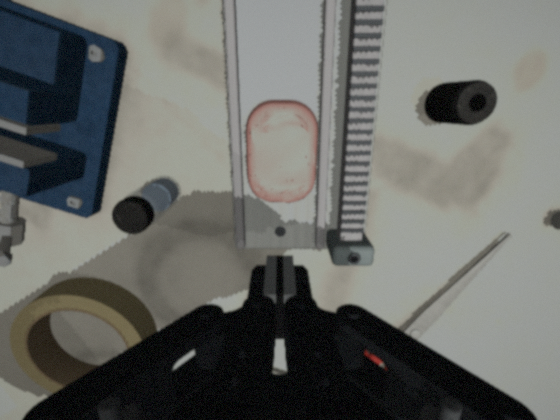

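The puck lies at (283,152), straight in the lane ahead of the fingers. The vial (145,205), post (460,102) and tape (85,320) are clear.

```bash
python3 -m handwheel '[[0,0,0.03,0,0,0,-1],[0,0,0.045,0,0,0,-1],[0,0,0.051,0,0,0,-1],[0,0,0.051,0,0,0,-1]]'; python3 fr.py
```

```text
clock: 11.22
position: [344.0, -287.2, 18.4]
ee_rot: [0.904, -0.428, 0.0, 0.0]
contact_force: [1.0, -0.3, 0.1]
gripper_width: 0.1
grasp_force: 0.0
t 11.225 fix -88.8 -0.2 18.4 yaw -50.7 q [ 9.037e-01 -4.281e-01  1.000e-04  0.000e+00] F 0.8 0.6 0.1
```

```bash
python3 -m handwheel '[[0.006,0,0,0,0,0,-1],[0.012,0,0,0,0,0,-1],[0.018,0,0,0,0,0,-1],[0.024,0,0,0,0,0,-1],[0.030,0,0,0,0,0,-1],[0.036,0,0,0,0,0,-1],[0.042,0,0,0,0,0,-1],[0.048,0,0,0,0,0,-1],[0.054,0,0,0,0,0,-1],[0.060,0,0,0,0,0,-1]]'; python3 fr.py; python3 -m handwheel '[[0.003,0,0,0,0,0,-1],[0.006,0,0,0,0,0,-1],[0.009,0,0,0,0,0,-1],[0.011,0,0,0,0,0,-1],[0.011,0,0,0,0,0,-1]]'; python3 fr.py
```

```text
clock: 12.48
position: [380.9, -333.2, 18.4]
ee_rot: [0.904, -0.428, -0.001, -0.0]
contact_force: [-2.8, 3.6, 5.8]
gripper_width: -0.3
grasp_force: 3.1
t 12.475 fix -29.9 -0.9 18.4 yaw -50.7 q [ 0.9037 -0.4282 -0.0012 -0.    ] F -4.6 0.1 5.8
clock: 13.1
position: [388.3, -341.8, 18.3]
ee_rot: [0.904, -0.428, -0.001, 0.0]
contact_force: [-2.0, 2.1, 4.2]
gripper_width: -0.1
grasp_force: 2.3
t 13.1 fix -18.5 -0.7 18.3 yaw -50.7 q [ 9.037e-01 -4.282e-01 -5.000e-04  0.000e+00] F -2.9 -0.2 4.2
```

```bash
python3 -m handwheel '[[0.002,0,0,0,0,0,-1],[0.004,0,0,0,0,0,-1],[0.005,0,0,0,0,0,-1],[0.005,0,0,0,0,0,-1]]'; python3 fr.py; python3 -m handwheel '[[0.001,0,0,0,0,0,-1],[0.002,0,0,0,0,0,-1],[0.002,0,0,0,0,0,-1]]'; python3 fr.py;python3 - <<'E'
from h import *
snap('top','t4');snap('side','s4')
a=np.load('pics/t4.npz')['im'][180:310,270:410];b=np.load('pics/s4.npz')['im'][220:340,190:370]
r=lambda i:cv2.resize(i,(400,370),interpolation=2)
cv2.imwrite('pics/c4.png',np.hstack([r(a),r(b)]))
E
```

```text
clock: 13.6
position: [391.6, -345.7, 18.3]
ee_rot: [0.904, -0.428, -0.0, 0.0]
contact_force: [-2.7, 2.8, 4.6]
gripper_width: -0.2
grasp_force: 2.4
t 13.6 fix -13.4 -0.6 18.3 yaw -50.7 q [ 9.037e-01 -4.281e-01 -3.000e-04  0.000e+00] F -3.9 -0.3 4.6
clock: 13.98
position: [392.7, -347.0, 18.3]
ee_rot: [0.904, -0.428, -0.001, -0.0]
contact_force: [-3.4, 3.7, 5.9]
gripper_width: 0.1
grasp_force: 3.1
t 13.975 fix -11.8 -0.6 18.3 yaw -50.7 q [ 9.037e-01 -4.282e-01 -6.000e-04 -1.000e-04] F -5.0 -0.3 5.9
```

View pics/c4.png

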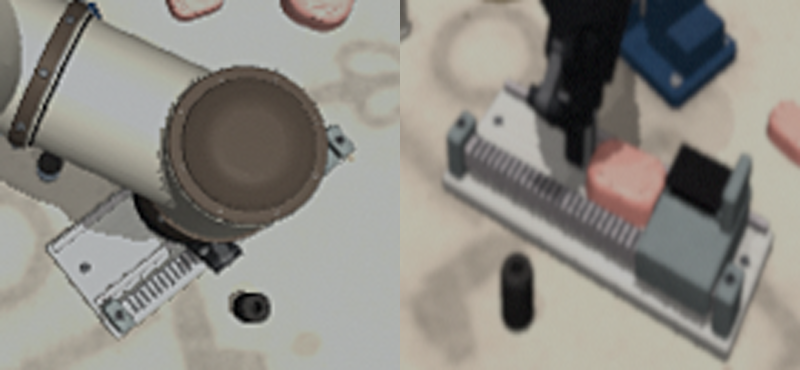

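The side view shows the puck at (625,180) close to the stop face, with the paddle up and the carriage at the end stop. I'll go on until the force rises.

```bash
for i in 1; do python3 -m handwheel '[[0.001,0,0,0,0,0,-1],[0.002,0,0,0,0,0,-1],[0.002,0,0,0,0,0,-1]]'; python3 fr.py; done; python3 -m handwheel '[[0.001,0,0,0,0,0,-1],[0.002,0,0,0,0,0,-1],[0.002,0,0,0,0,0,-1]]'; python3 fr.py
```

```text
clock: 14.45
position: [392.7, -347.4, 18.3]
ee_rot: [0.904, -0.428, -0.002, -0.0]
contact_force: [-5.3, 7.2, 9.9]
gripper_width: 0.0
grasp_force: 5.6
t 14.45 fix -11.4 -0.9 18.3 yaw -50.7 q [ 9.036e-01 -4.283e-01 -2.300e-03 -4.000e-04] F -8.9 0.5 9.9
clock: 14.82
position: [392.7, -347.7, 18.3]
ee_rot: [0.904, -0.428, -0.004, -0.001]
contact_force: [-6.0, 12.5, 13.3]
gripper_width: -0.0
grasp_force: 8.3
t 14.825 fix -11.2 -1.0 18.3 yaw -50.7 q [ 9.036e-01 -4.285e-01 -4.000e-03 -8.000e-04] F -13.5 3.3 13.3
```

The puck is firmly against the stop. I'll withdraw straight back, then lift.

```bash
python3 -m handwheel '[[-0.003,0,0,0,0,0,-1],[-0.006,0,0,0,0,0,-1],[-0.012,0,0,0,0,0,-1],[-0.022,0,0,0,0,0,-1],[-0.03,0,-0.01,0,0,0,-1],[-0.03,0,-0.06,0,0,0,-1],[-0.05,0,-0.12,0,0,0,-1],[-0.09,0,-0.16,0,0,0,-1],[-0.13,0,-0.18,0,0,0,-1],[-0.13,0,-0.18,0,0,0,-1]]'; python3 fr.py
python3 - <<'E'
from h import *
s,im,d=snap('wrist','w5');snap('side','s5');snap('top','t5')
b=np.load('pics/s5.npz')['im'][220:340,190:370]
cv2.imwrite('pics/c5.png',np.hstack([cv2.resize(im[:300],(400,400*300//560)),cv2.resize(b,(400,214),interpolation=2)]) if 0 else np.vstack([cv2.resize(im[:270],(560,270)),cv2.resize(b,(480,320),interpolation=2)[:, :].copy() if 0 else cv2.copyMakeBorder(cv2.resize(b,(480,320),interpolation=2),0,0,0,80,0)]))
a=np.deg2rad(-50.6);fx=np.array([np.cos(a),np.sin(a)]);fy=np.array([-fx[1],fx[0]]);O=np.array([400.6,-355.7])
for n,f in [('wrist','w5'),('top','t5')]:
  P=world(n,f);F=P.copy();F[...,0]=(P[...,:2]-O)@fx;F[...,1]=(P[...,:2]-O)@fy
  for nm,lo,hi,x0,x1,y0,y1 in [('carr',41,49,30,123,-59,-22),('pad',50,63,30,120,-14,14),('rib',66,75,30,130,-30,30),('puck',29,36,-90,58,-24,24)]:
    q=F[(F[...,2]>lo)&(F[...,2]<hi)&(F[...,1]>y0)&(F[...,1]<y1)&(F[...,0]>x0)&(F[...,0]<x1)];print(nm,len(q),np.percentile(q,[2,50,98],axis=0).round(1).tolist() if len(q) else '')
E
```

```text
clock: 16.08
position: [312.3, -248.6, 200.8]
ee_rot: [0.904, -0.427, 0.003, -0.001]
contact_force: [-0.3, -1.0, 0.4]
gripper_width: -0.4
grasp_force: 0.0
t 16.075 fix -138.8 -0.2 200.8 yaw -50.6 q [ 9.041e-01 -4.273e-01  3.000e-03 -6.000e-04] F 0.6 -0.9 0.4
carr 0 
pad 0 
rib 0 
puck 1567 [[1.1, -17.6, 29.2], [16.6, 1.0, 31.1], [30.1, 18.7, 32.9]]
carr 391 [[64.5, -57.8, 41.3], [92.6, -40.5, 43.7], [119.7, -22.7, 47.4]]
pad 257 [[65.6, -13.5, 52.9], [87.9, -0.2, 57.1], [111.1, 13.3, 60.5]]
rib 73 [[110.5, -18.1, 66.4], [114.5, -0.1, 69.4], [119.8, 17.4, 71.8]]
puck 317 [[2.4, -17.7, 29.1], [27.5, 0.7, 31.1], [53.1, 19.0, 34.4]]
```

View pics/c5.png

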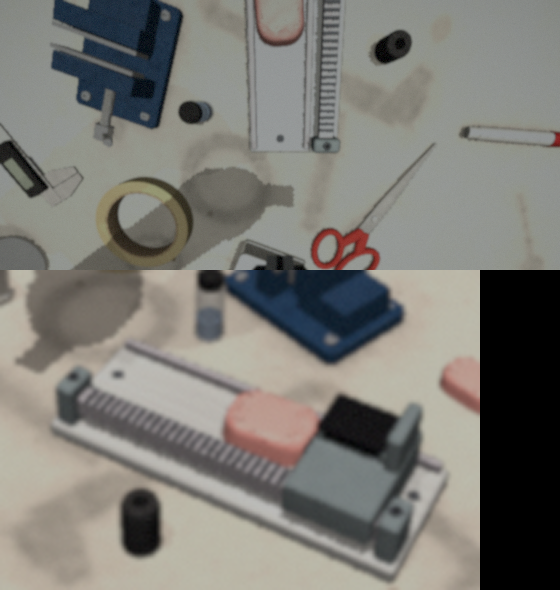

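The stop is fully back with the paddle up. The puck lies flat against its face, with its centre at x ≈ 28, and the vial, post and tape have not moved.

```bash
python3 -c "from bench import job_done;print(job_done())"
```

```text
the job is handed in; nothing more can be done
None
```

The job is done and handed in at about 16 s: the stop is fully back at the end stop with its paddle up, and the middle-sized puck rests flat against its face.

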